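Start the bench dust extractor and hold its sprung gate half open

TASK

Start the dust extractor: push the green plunger of the start switch all the way down while the extractor's gate is still shut. Then slide the orange-tabbed sprung gate half open, without running it fully open on the way, and hold it still there against its spring for two seconds; the program finishes while still holding the gate at half. Leave the other things on the bench where they are.

Things in the scene. Friction and masses are not known exactly. Their poses are not given: they have to be found in the camera images.
- extractor: Grey box fixed to the bench, 130 mm (its x) by 190 mm (its y) by 52 mm high, turned up to 0.4 rad; origin at the centre of its underside, z up. In its top is an intake, 60 mm along y, 70 mm along x, centred at y = -45 mm, covered by a steel gate that slides to the box's +y between two aluminium rails (8 mm high, 9 mm wide, at x = -46.5 and +46.5 mm).
- gate (a joint): Slide of the gate along the extractor's +y, in m: 0 shut (at rest), 0.030 half travel, 0.060 fully open. A spring pulls it shut with 4 N at 0, 10 N at half and 16 N fully open; let go, it slides shut.
- gate_tab (a point): Centre of the top of the orange upright tab on the gate, 89.5 mm above the bench; moves with the gate, axes as the extractor's. The tab is 40 mm wide (extractor x), 10 mm thick (extractor y, the sliding direction), stands 34 mm above the gate's 3 mm plate; it may be pinched from above across its thickness or pushed on its -y side.
- start_switch: Black switch box with a yellow cover, fixed to the bench, 80 x 80 mm and 38.5 mm high, with a 46 mm high steel collar in its middle; origin at the centre of its underside, z up. It may stand to the left or to the right of the extractor.
- plunger (a joint): Stroke of the green plunger, in m: 0 up (at rest), 0.012 fully down at its stop. Its spring takes 3.2 N to start and 8 N at the stop; it springs back when let go.
- plunger_top (a point): Centre of the top of the round green plunger head (38 mm diameter, flat top 26 mm), 73 mm above the bench when up, pressed straight down.
- solder_spool: Bystander: yellow spool with silvery wire, 49 mm diameter, 26 mm high, loose; origin at the centre of its underside.
- burr_block: Bystander: wooden block with small burrs standing in it, 50 x 90 x 47 mm, loose; origin at the centre of its underside.
- ring_clamp: Bystander: wooden ring clamp, 121 x 28 x 20 mm, loose; origin at the centre of its underside.
- balm_lid: Bystander: white round lid, 42 mm diameter, 12 mm high, loose; origin at the centre of its underside.
- half_mark (a point): Yellow mark on top of the extractor's -x rail, at y = -15 mm, 60 mm above the bench: half travel. White marks 30 mm to either side of it mean shut (-y) and fully open (+y). A black line on the gate, in line with the tab, points at the marks; at half, about half the intake is uncovered.
There are look-alikes about, which are no part of the job. Of the things that look like the start_switch, the larger one is meant.

How it is judged:
On the way, in this order (a step that is already met when the one before it is completed fails the run):
1. the plunger is pushed fully down (at least 10.5 of 12 mm) while the gate is shut (under 5 mm) (value of joint plunger above 0.0105 m and value of joint gate below 0.005 m), for 0.05 s.
2. the gate is held still at half travel (30 mm, 6 mm either way) for 1.5 s (value of joint gate between 0.024 and 0.036 m), for 1.5 s.
At the end, for the whole second after the job is handed in: The robot still holds the gate, pressing on it with more than 3 N, at half travel: 30 mm open, 6 mm either way, at rest (under 10 mm/s); the plunger has sprung back up (all of step 2 and velocity of joint gate between -0.01 and 0.01 m/s and (contact force between extractor and the fingers above 3 N or contact force between extractor and the arm above 3 N) and value of joint plunger below 0.004 m); the arm keeps its last pose, push and grip.
It fails at once if the gate is run fully open (past 54 of 60 mm) (value of joint gate above 0.054 m).
It fails at once if a bystander is moved by more than 25 mm (distance of any of solder_spool, burr_block, ring_clamp, balm_lid from where it was at the start of the episode above 0.025 m).
It also fails if it takes over 43 s, if anything falls off the work surface, if the arm or the gripper's body presses on something with over 40 N, if the wrist force passes 120 N, or if a joint passes its speed limit or range.

ROBOT

A 6-joint arm with a two-finger parallel gripper is mounted at the origin on a cart in front of the work surface, level with it; the furniture and walls round the work are solid. World frame = base frame: x ahead of the robot, y to its left, z up, the work surface at z = 0. Lengths are in m, angles in rad, forces in N, time in s.
With the tool pointing down it reaches from about 0.275 to 0.85 m from the base axis. Payload 5.2 kg.
Tool frame: the origin (TCP) lies at the very end of the fingers, on their centre line; the grasp point (between the pads) lies 19 mm behind it; y points along the fingers, x is the direction in which the jaws open and shut, and the axes are right-handed (so a half turn about y gives the same grasp; the last joint's range is limited). The gripper opens to 85 mm and grips with 20 to 120 N. Pads are 22 mm wide; open, the fingers measure 114 mm over their backs; the gripper's body (76 mm by 85 mm) begins 54 mm behind the grasp point. The pads swing forward as they close: fully open they stand 13 mm farther back than shut.
Start: joints at [-1.446, 0.259, 1.535, -0, 1.348, -0.203], TCP at [0.177, -0.521, 0.231] pointing down, gripper open.
Joint ranges: [-3.14, 3.14], [-0.91, 2.08], [0.19, 2.58], [-1.22, 4.36], [0.22, 2.71], [-3.12, 3.12]. Speed limits (rad/s): [2.57, 2.57, 3.14, 3.14, 3.14, 3.14].

INTERFACE

Orientations are given as a rotation vector (axis times angle).
In Python, from cell import read_state, cams, finish_job gives the robot as it stands. The module is installed in compiled form; this text tells all that it offers.
- The arm moves only by the shell command python3 -m crank 'ROWS' [FORCE]. ROWS is a JSON object of lists of equal length, an entry for each row: "grip": the finger opening in mm, from 0 to 85.4; "slide": the shift along the tool's x, y, z in mm, a list of three; "roll": the turn about the tool's y in degrees. In form: {"grip": [grip, ...], "slide": [[tx, ty, tz], ...], "roll": [roll, ...]}. A call has 1 to 20 rows; each row shifts and turns the commanded pose from where the row before left it, along the tool's axes as they then stand; what a row does not reach is not made up. A row lasts 1/12 s, in which the tool goes at most 41.7 mm and 7.16 degrees, less where a joint would pass 70% of its speed; a pose out of reach is approached as far as the arm can. A call is refused whole if a number of a shift passes 41.7 or a number of a turn 7.16, either way. A call with a gripper value outside its range is refused whole. The fingers move at their own pace and stop on an object; FORCE is the grip in N (left out, the last holds). Time passes only in rows, so rows that do not move let the fingers close. It gives the time, the measured TCP pose, the force and the opening at its end, in the units of the state.
- read_state(): the state, without advancing time (a new reading comes with each control period).
- cams.snapshot(name): name is "scene" or "top"; returns a dict with "color" (384x512x3 uint8, red, green, blue), "vertical_fov" (degrees; the focal length in pixels is half the picture's height over the tangent of half this angle, whatever the lens; pixels are square), "cx", "cy" (the principal point, pixels), "k1" (the pictures are not rectified: a ray, as slopes to the right and down, at radius r is drawn at 1 + k1 r^2 times it, then the intrinsics apply), "rvec" (rotation vector, rad) and "tvec" (3), from world to camera coordinates, as OpenCV has them. Camera axes: x right, y down, z forward; pixel columns grow to the right and rows downward; lengths in m; the calibration is good to about 2 mm. A picture is of the moment at which its call begins. There is no depth.
- finish_job(): hands the job in, once; it reports no verdict.
The state is a dict: "time_s": time; "joint_positions": joint angles; "joint_vel": joint speeds; "joint_torque": joint torques, N m; "position": TCP position; "eef_rot": TCP orientation; "force": force on the tool from outside, world axes, zero at the start; "moment": the same for the moment, N m; "gripper_width": opening from 0.0 (shut) to 1.0 (fully open).
Only numpy, scipy, OpenCV 4.12 (cv2) and the standard library are available. Lean on these libraries where they do the work, as an engineer would, in place of code of your own. Each camera call takes 0.05 s, during which the arm holds its last target.

## Working session

There is one attempt and no reset: what is moved stays moved. The work goes in short steps, Python scripts to look and compute and a shell command to move; the robot and the scene stay as the last step left them, time stands still between calls to the robot, and variables do not carry over. Pictures are saved under pics/ and viewed, and the job is handed in when it is done.

```bash
mkdir -p pics
python3 - <<'E'
from cell import read_state,cams
import cv2,json
for n in("scene","top"):
    s=cams.snapshot(n); im=s.pop("color"); cv2.imwrite(f"pics/{n}0.png",cv2.resize(im[:,:,::-1],(800,600),interpolation=cv2.INTER_CUBIC)); print(n,s)
print(read_state())
E
```

```text
scene {'vertical_fov': 51.34768889738103, 'cx': 253.65083245932246, 'cy': 189.966215417768, 'k1': -0.06844589292074074, 'rvec': array([ 1.10360771, -2.14958302,  1.15436847]), 'tvec': array([0.4867953 , 0.26693622, 0.54858955])}
top {'vertical_fov': 49.48513687044731, 'cx': 251.94465711031322, 'cy': 193.51039368112927, 'k1': -0.0017302830410766221, 'rvec': array([ 2.16666445, -2.16803372,  0.06917414]), 'tvec': array([0.16659257, 0.61481352, 1.00072822])}
{'time_s': 0.1, 'joint_positions': array([-1.44582762e+00,  2.59296626e-01,  1.53597238e+00, -2.94888447e-06,
        1.34801940e+00, -2.02810486e-01]), 'joint_vel': array([-5.24911785e-04, -2.31771360e-03, -2.97751775e-03, -6.84141955e-05,
       -1.47863038e-03,  1.82279639e-03]), 'joint_torque': array([ 4.16555573e-03, -4.46963239e+01, -2.91249347e+01, -1.12447556e-04,
        6.30727780e-03, -1.08233985e-05]), 'position': array([ 0.17702248, -0.52022695,  0.23054408]), 'eef_rot': array([-1.34534698,  0.96521419, -0.96330372]), 'force': array([-0.18096043, -0.22806937, -0.47690176]), 'moment': array([-0.01841767,  0.0223326 ,  0.0337871 ]), 'gripper_width': 0.9976942505211511}
```

View pics/scene0.png

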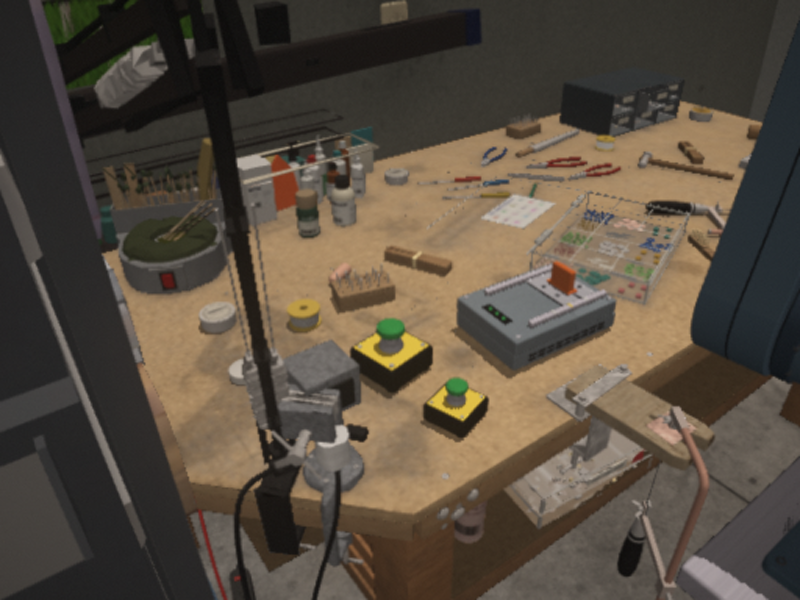

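View pics/top0.png

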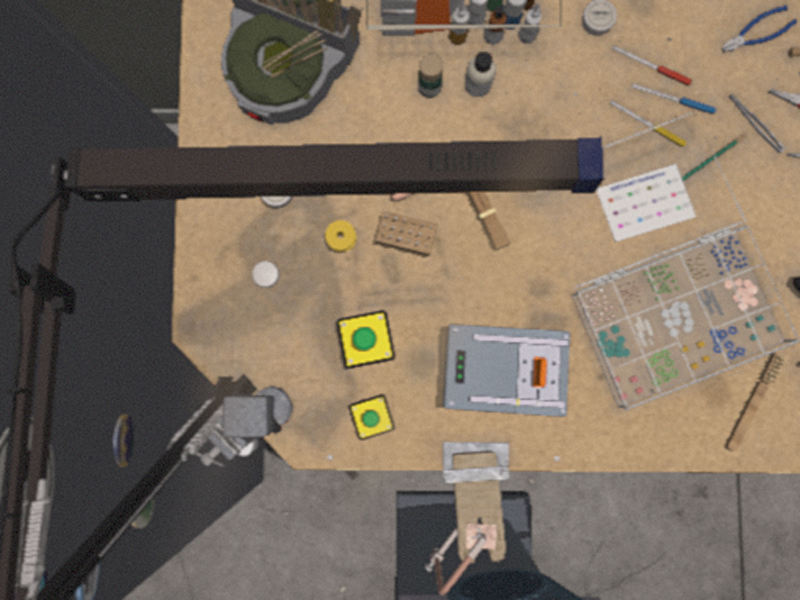

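The top view shows two look-alike switches: a larger one with its green head at (365,338) and a smaller one at (371,418). The scene view shows them at (391,328) and (457,387). I choose the larger. The orange tab is at (540,372) in the top view, the shut intake side is to the right, and the yellow half mark is on the lower rail. Next I'll measure these and check a close crop.

```bash
cat > h.py <<'E'
import numpy as np,cv2
from cell import read_state,cams
from scipy.spatial.transform import Rotation as Ro
def K(s):
    f=192/np.tan(np.radians(s["vertical_fov"]/2)); return np.array([[f,0,s["cx"]],[0,f,s["cy"]],[0,0,1.]])
def D(s): return np.array([s["k1"],0,0,0,0.])
def px2w(s,uv,z):
    R=cv2.Rodrigues(s["rvec"])[0]
    p=cv2.undistortPoints(np.array([[uv]],float),K(s),D(s))[0,0]
    c=-R.T@s["tvec"]; d=R.T@np.array([*p,1]); return c+d*(z-c[2])/d[2]
def w2px(s,P): return cv2.projectPoints(np.atleast_2d(np.array(P,float)),s["rvec"],s["tvec"],K(s),D(s))[0][:,0]
def blobs(im,lo,hi,amin=15):
    m=cv2.inRange(cv2.cvtColor(im,cv2.COLOR_RGB2HSV),lo,hi)
    n,l,st,c=cv2.connectedComponentsWithStats(m); return [(c[i],st[i]) for i in range(1,n) if st[i,4]>=amin],l
E
python3 - <<'E'
from h import *
for n in("scene","top"):
    s=cams.snapshot(n);im=s["color"]
    print(n)
    for nm,lo,hi,z in (("green",(55,120,60),(75,255,255),.07),("orange",(5,180,120),(12,255,255),.0895),("yellow",(22,150,120),(33,255,255),.0385)):
        for c,st in blobs(im,lo,hi)[0]: print(nm,c.round(1),st,px2w(s,c,z).round(4))
    c=im[200:290,200:380] if n=="top" else im[150:290,210:420]
    cv2.imwrite(f"pics/crop_{n}.png",cv2.resize(c[:,:,::-1],None,fx=3.8,fy=3.8,interpolation=cv2.INTER_CUBIC))
E
```

```text
scene
green [249.6 209.8] [242 204  17  12 159] [0.5517 0.2164 0.07  ]
green [292.1 247.1] [286 243  13  10 103] [0.4153 0.22   0.07  ]
orange [177.9 104.7] [174  99  10  10  54] [1.1249 0.0935 0.0895]
orange [182.1 121.5] [175 111  15  23 249] [0.9961 0.1425 0.0895]
orange [361.2 171.4] [355 168  13   8  34] [ 0.501  -0.0459  0.0895]
yellow [197.7 195.1] [194 193   7   7  16] [0.7052 0.254  0.0385]
yellow [250.1 223.9] [227 213  47  24 457] [0.5476 0.2191 0.0385]
yellow [291.8 258. ] [273 247  37  22 322] [0.42   0.2154 0.0385]
top
green [232.6 216.4] [226 210  14  14 154] [0.5573 0.2108 0.07  ]
green [236.8 267.4] [233 263   9  10  65] [0.4382 0.2007 0.07  ]
yellow [429.3  86.9] [420  82  19  11  67] [ 0.8784 -0.2733  0.0385]
yellow [217.6 150.7] [208 141  20  20 274] [0.7203 0.2509 0.0385]
yellow [233.8 216.9] [217 200  34  34 642] [0.5569 0.2101 0.0385]
yellow [237.4 266.4] [225 255  25  25 320] [0.4377 0.2009 0.0385]
```

View pics/crop_top.png

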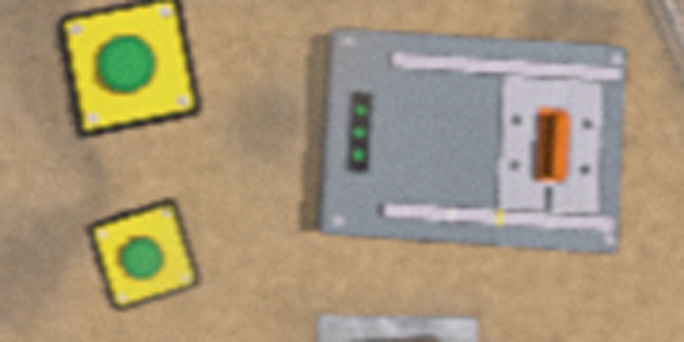

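View pics/crop_scene.png

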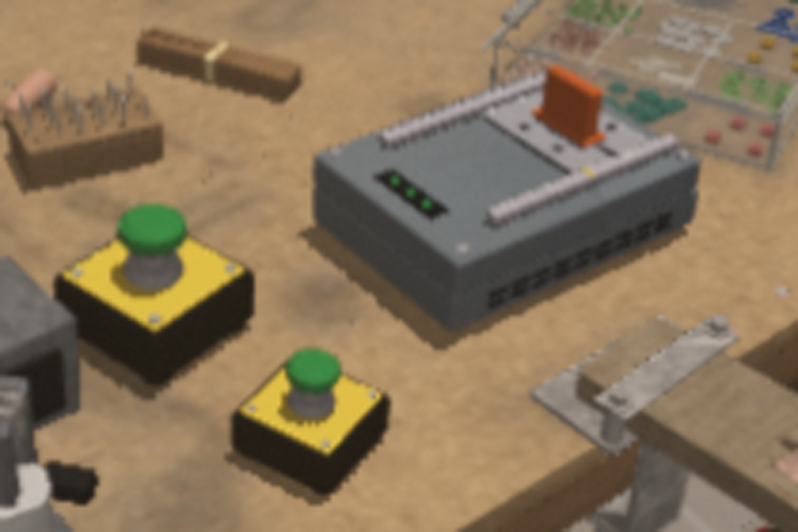

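Run:
```python
from h import *
from scipy.optimize import least_squares
T=cams.snapshot("top");S=cams.snapshot("scene")
t=lambda u,v:np.array([u/3.8+200,v/3.8+200])-.37
q=lambda u,v:np.array([u/3.8+210,v/3.8+150])-.37
# extractor local: image left=+y, up=+x
L=[(.065,.095,.052),(.065,-.095,.052),(-.065,-.095,.052),(-.065,.095,.052),(-.0465,-.015,.06)]
pt=[t(333,30),t(624,47),t(616,250),t(322,232),t(500,217)]
ps=[q(315,158),None,q(697,160),q(458,268),q(588,172)]
def W(p): 
    c,s=np.cos(p[2]),np.sin(p[2]); return [(p[0]+c*x-s*y,p[1]+s*x+c*y,z) for x,y,z in L]
def res(p,both=(1,1)):
    w=W(p);r=[]
    if both[0]: r+=list((w2px(T,w)-pt).ravel())
    if both[1]: r+=[v for i in range(5) if ps[i] is not None for v in w2px(S,w[i])[0]-ps[i]]
    return r
for b in((1,1),(1,0),(0,1)):
    o=least_squares(res,[.5,0,0],args=(b,));print(b,o.x.round(4),np.round(res(o.x,b),1))
    x,y,a=o.x;c,s=np.cos(a),np.sin(a)
    for g in(0,.03): print('tab centre',g,(x+ -s*(-.045+g)).round(4),(y+c*(-.045+g)).round(4))
# tab top in crops: scene
print("gate tab top by top px",px2w(T,t(551,115),.0895),px2w(T,t(548,180),.0895))
# plunger: top flat center
print("pl top",px2w(T,t(126,63),.07),"scene ellipse",px2w(S,q(152,222),.071))
# switch yellow corners z .0385
for u in((62,20),(176,2),(197,108),(84,132)): print(px2w(T,t(*u),.0385).round(4))
P=read_state();R=Ro.from_rotvec(P["eef_rot"]).as_matrix();print(R.round(3))
```

```text
(1, 1) [ 0.51   -0.0058 -0.0528] [-2.  -0.4  1.  -0.8  1.4  0.7 -1.6  1.  -1.2 -0.1 -1.2 -1.4  2.8 -1.5
  0.1 -0.9 -0.2 -0.3]
tab centre 0 0.5077 -0.0507
tab centre 0.03 0.5093 -0.0208
(1, 0) [ 0.5103 -0.007  -0.058 ] [-1.4 -0.7  1.6 -0.7  1.8  0.8 -1.3  0.7 -0.8 -0.2]
tab centre 0 0.5077 -0.0519
tab centre 0.03 0.5095 -0.0219
(0, 1) [ 0.5086 -0.0026 -0.0387] [-1.9 -0.3  2.2 -1.1  0.3  0.3 -0.6  0.3]
tab centre 0 0.5068 -0.0475
tab centre 0.03 0.508 -0.0176
gate tab top by top px [ 0.52557911 -0.04776817  0.0895    ] [ 0.48662949 -0.04525011  0.0895    ]
pl top [0.55763855 0.21049627 0.07      ] scene ellipse [0.55542671 0.21371668 0.071     ]
[0.5863 0.2539 0.0385]
[0.5978 0.1806 0.0385]
[0.5299 0.1671 0.0385]
[0.5146 0.2393 0.0385]
[[ 0.322 -0.     0.947]
 [-0.947  0.001  0.322]
 [-0.001 -1.     0.   ]]
```

Run:
```python
from h import *
T=cams.snapshot("top");S=cams.snapshot("scene")
def tri(a,b):
    Ps=[K(s)@np.c_[cv2.Rodrigues(s["rvec"])[0],s["tvec"]] for s in(T,S)]
    u=[cv2.undistortPoints(np.array([[np.array(p)/1.5625]],float),K(s),D(s),P=K(s))[0,0] for s,p in((T,a),(S,b))]
    X=cv2.triangulatePoints(*Ps,u[0],u[1])[:,0];return (X[:3]/X[3]).round(3)
print("beam end",tri((600,140),(480,10)),tri((600,190),(480,45)),tri((577,190),(467,45)))
print("lamp head",tri((245,415),(320,370)))
w=Ro.from_rotvec(read_state()["eef_rot"]).as_matrix()
d=np.array([.557,.211,.20])-read_state()["position"]
print("pre-roll tool shift",w.T@d*1000)
```

```text
beam end [ 0.74  -0.063  0.399] [ 0.711 -0.063  0.355] [ 0.71  -0.037  0.358]
lamp head [0.448 0.369 0.145]
pre-roll tool shift [-570.34548345   31.35698665  595.23578365]
```

Both crops confirm the choice: the larger switch (crop_top (126,63)) has the 80 mm cover and the other is visibly smaller. I'm moving above it now with the gripper shutting. The beam is at x≥0.71, so the path clears it.

```bash
python3 -m crank '{"grip":[0,0,0,0,0,0,0,0,0,0,0,0,0,0,0,0,0,0,0,0],"slide":[[-28,0,29],[-28,0,29],[-28,0,29],[-28,0,29],[-28,0,29],[-28,0,29],[-28,0,29],[-28,0,29],[-28,0,29],[-28,0,29],[-28,0,29],[-28,0,29],[-28,0,29],[-28,0,29],[-28,0,29],[-28,0,29],[-28,0,29],[-28,0,29],[-28,0,29],[-28,0,29]],"roll":[0,0,0,0,0,0,0,0,0,0,0,0,0,0,0,0,0,0,0,0]}' 30
cat >> h.py <<'E'
def to(p):
    s=read_state();R=Ro.from_rotvec(s["eef_rot"]).as_matrix()
    print(round(s["time_s"],2),s["position"].round(4),"tool shift mm",(R.T@(np.array(p)-s["position"])*1000).round(1),"F",s["force"].round(1),"w",round(s["gripper_width"],3),"toolx ang",np.degrees(np.arctan2(R[1,0],R[0,0])).round(2),"tool y",R[:,1].round(3))
E
python3 -c "
from h import *
to([.557,.211,.09])"
```

```text
time_s: 2.07
position: [0.5464, 0.1984, 0.2313]
eef_rot: [-1.347, 0.964, -0.964]
force: [0.9, -0.3, -0.0]
gripper_width: -0.0
2.07 [0.5464 0.1984 0.2313] tool shift mm [ -8.6 141.3  14. ] F [ 0.9 -0.3 -0. ] w -0.0 toolx ang -71.19 tool y [ 0. -0. -1.]
```

```bash
python3 -m crank '{"grip":[0,0,0,0,0,0],"slide":[[-4,25,6],[-4,30,6],[0,30,0],[0,30,0],[0,18,0],[0,0,0]],"roll":[0,0,0,0,0,0]}'
python3 - <<'E'
from h import *
to([.557,.211,.073])
for n in("scene","top"):
    s=cams.snapshot(n);im=s["color"]
    c=im[150:270,200:360]
    cv2.imwrite(f"pics/a_{n}.png",cv2.resize(c[:,:,::-1],None,fx=4,fy=4,interpolation=cv2.INTER_CUBIC))
E
```

```text
time_s: 2.57
position: [0.5514, 0.2072, 0.0936]
eef_rot: [-1.353, 0.97, -0.96]
force: [-1.0, -1.1, -1.8]
gripper_width: 0.002
2.57 [0.5514 0.2072 0.0936] tool shift mm [-1.8 20.5  6.7] F [-1.  -1.1 -1.8] w 0.002 toolx ang -71.21 tool y [-0.009 -0.002 -1.   ]
```

View pics/a_scene.png

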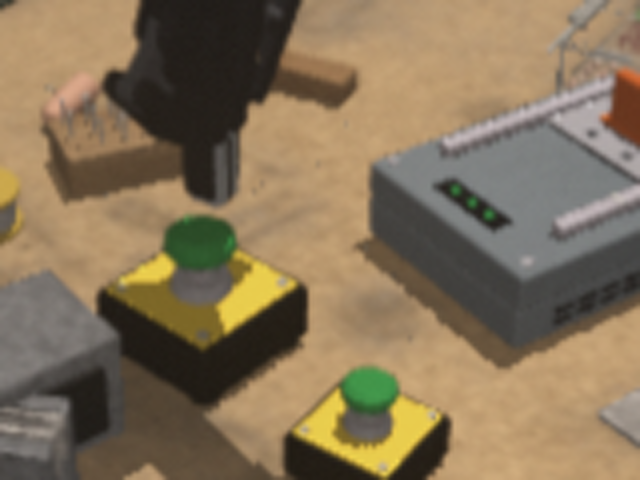

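View pics/a_top.png

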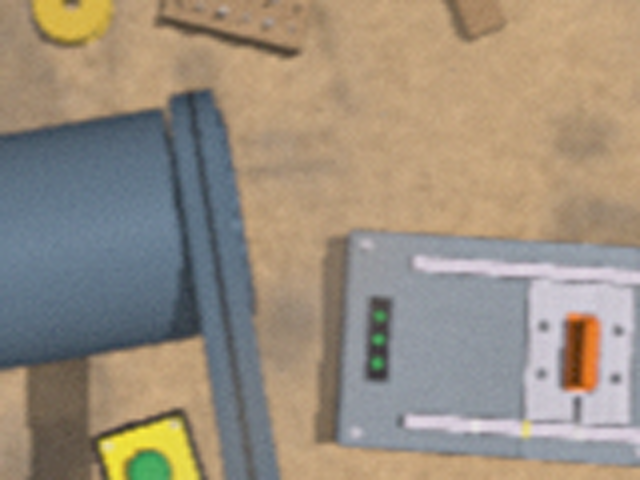

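The fingertip in the scene crop (212,198) is just above the plunger head (200,228) and a few mm off to the right, as the numbers also say. I'll correct that and press in steps.

```bash
python3 -m crank '{"grip":[0,0,0,0,0],"slide":[[-3,0,6],[0,8,0],[0,8,0],[0,4,0],[0,0,0]],"roll":[0,0,0,0,0]}'; python3 -c "
from h import *
to([.5565,.212,.061])"
```

```text
time_s: 3.08
position: [0.5585, 0.2122, 0.0772]
eef_rot: [-1.348, 0.966, -0.963]
force: [-0.5, 0.4, -0.4]
gripper_width: -0.002
3.08 [0.5585 0.2122 0.0772] tool shift mm [-0.4 16.2 -2. ] F [-0.5  0.4 -0.4] w -0.002 toolx ang -71.22 tool y [-0.002 -0.    -1.   ]
```

```bash
python3 -m crank '{"grip":[0,0,0,0,0,0],"slide":[[0,5,0],[0,5,0],[0,4,0],[0,2,0],[0,0,0],[0,0,0]],"roll":[0,0,0,0,0,0]}'; python3 -c "
from h import *
to([.5565,.212,.061])"
```

```text
time_s: 3.58
position: [0.5599, 0.2125, 0.0629]
eef_rot: [-1.346, 0.964, -0.965]
force: [-1.2, -0.4, 7.2]
gripper_width: 0.004
3.58 [0.5599 0.2125 0.0629] tool shift mm [-0.6  1.9 -3.4] F [-1.2 -0.4  7.2] w 0.004 toolx ang -71.22 tool y [ 0.001  0.    -1.   ]
```

```bash
python3 -m crank '{"grip":[0,0,0,0],"slide":[[0,1,0],[0,1,0],[0,0,0],[0,0,0]],"roll":[0,0,0,0]}'; python3 -c "
from h import *
to([.5565,.212,.061])"
```

```text
time_s: 3.92
position: [0.5599, 0.2125, 0.0612]
eef_rot: [-1.346, 0.963, -0.965]
force: [-2.0, 0.2, 8.6]
gripper_width: 0.0
3.92 [0.5599 0.2125 0.0612] tool shift mm [-0.6  0.2 -3.3] F [-2.   0.2  8.6] w 0.0 toolx ang -71.22 tool y [ 0.001  0.    -1.   ]
```

```bash
python3 -m crank '{"grip":[0,0,0,0],"slide":[[0,1,0],[0,0.5,0],[0,0,0],[0,0,0]],"roll":[0,0,0,0]}'
python3 - <<'E'
from h import *
to([.5565,.212,.061])
s=cams.snapshot("scene");c=s["color"][150:270,200:360]
cv2.imwrite("pics/press.png",cv2.resize(c[:,:,::-1],None,fx=4,fy=4,interpolation=cv2.INTER_CUBIC))
E
```

```text
time_s: 4.25
position: [0.5599, 0.2125, 0.061]
eef_rot: [-1.345, 0.963, -0.965]
force: [-4.9, -0.9, 16.2]
gripper_width: 0.002
4.25 [0.5599 0.2125 0.061 ] tool shift mm [-0.7 -0.  -3.4] F [-4.9 -0.9 16.2] w 0.002 toolx ang -71.21 tool y [ 0.002  0.    -1.   ]
```

View pics/press.png

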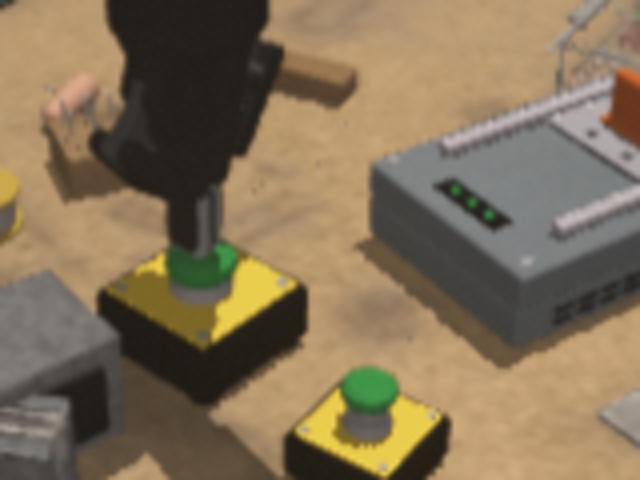

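The scene view shows the plunger head sunk onto its collar at (200,275). The force jumped to 16 N with no further travel, so it's at its stop. Next I lift, go over the tab and turn the jaws.

```bash
python3 -m crank '{"grip":[0,0,0,60,60,60,60,60,60,60,60,60,60,60,60,60],"slide":[[0,-30,0],[0,-38,0],[0,-38,0],[28.5,-5,-16.5],[28.5,0,-16.5],[28.5,0,-16.5],[28.5,0,-16.5],[28.5,0,-16.5],[28.5,0,-16.5],[28.5,0,-16.5],[28.5,0,-16.5],[0,0,0],[0,0,0],[0,0,0],[0,0,0],[0,0,0]],"roll":[0,0,0,0,0,0,0,0,0,0,0,5.5,5.5,5.5,5.5,0]}'
python3 - <<'E'
from h import *
to([.507,-.048,.12])
for n in("scene","top"):
    s=cams.snapshot(n)
    cv2.imwrite(f"pics/b_{n}.png",cv2.resize(s["color"][120:270,200:400][:,:,::-1],None,fx=4,fy=4,interpolation=cv2.INTER_CUBIC))
E
```

```text
time_s: 5.63
position: [0.5077, -0.0462, 0.1695]
eef_rot: [-1.18, 1.254, -1.253]
force: [0.4, 0.4, 0.8]
gripper_width: 0.701
5.63 [ 0.5077 -0.0462  0.1695] tool shift mm [ 1.9 49.5 -0.5] F [0.4 0.4 0.8] w 0.701 toolx ang -93.44 tool y [-0.  0. -1.]
```

View pics/b_scene.png

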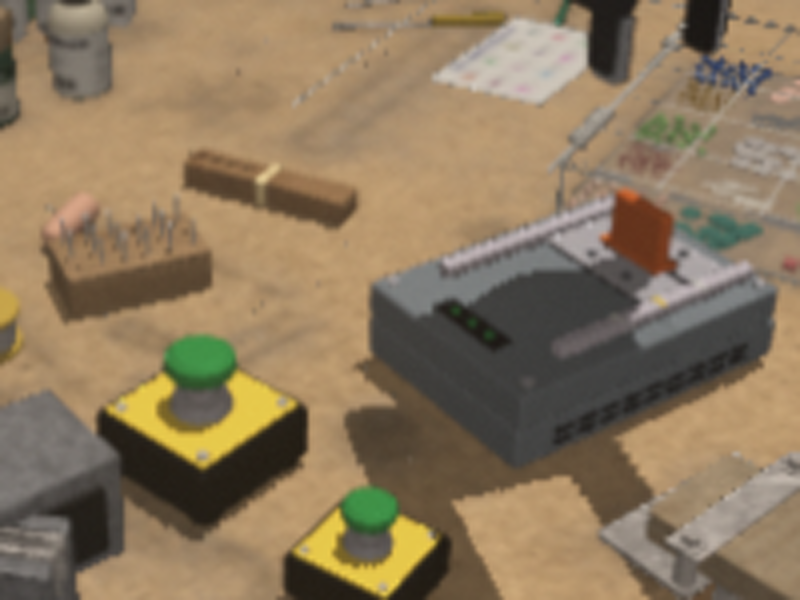

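The plunger has sprung back up (head at (200,355)). The open fingers are above and straddling the tab (643,225). Descending.

```bash
python3 -m crank '{"grip":[60,60,60,60,60],"slide":[[2,25,0],[0,20,0],[0,15,0],[0,0,0],[0,0,0]],"roll":[0,0,0,0,0]}'
python3 - <<'E'
from h import *
to([.507,-.048,.063])
for n in("scene","top"):
    s=cams.snapshot(n)
    cv2.imwrite(f"pics/c_{n}.png",cv2.resize(s["color"][140:240,280:430][:,:,::-1],None,fx=5,fy=5,interpolation=cv2.INTER_CUBIC))
E
```

```text
time_s: 6.15
position: [0.5072, -0.0477, 0.1093]
eef_rot: [-1.184, 1.251, -1.248]
force: [-0.2, -0.2, 0.0]
gripper_width: 0.703
6.15 [ 0.5072 -0.0477  0.1093] tool shift mm [ 0.4 46.3 -0.1] F [-0.2 -0.2  0. ] w 0.703 toolx ang -93.1 tool y [-0.002  0.001 -1.   ]
```

View pics/c_scene.png

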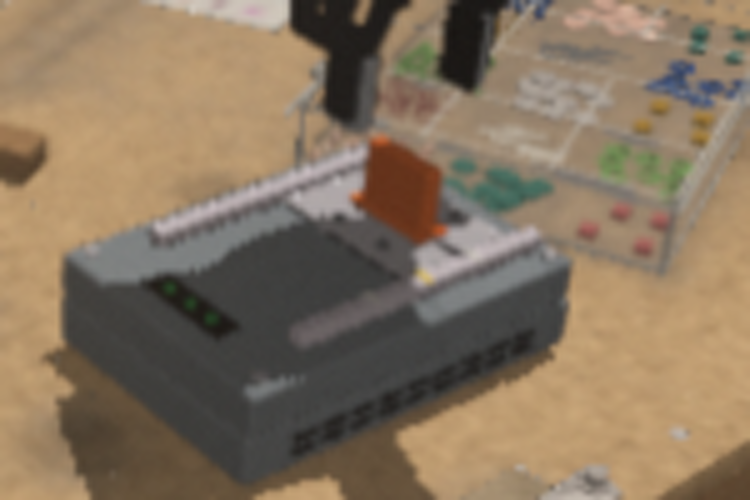

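Fingers are on both sides of the tab top (405,150), at (350,110) and (465,75). Going down, then pinching with 30 N.

```bash
python3 -m crank '{"grip":[60,60,60,60],"slide":[[0,20,0],[0,20,0],[0,6,0],[0,0,0]],"roll":[0,0,0,0]}'; python3 -m crank '{"grip":[30,20,16,12,8,0,0,0,0,0],"slide":[[0,0,0],[0,0,0],[0,0,0],[0,0,0],[0,0,0],[0,0,0],[0,0,0],[0,0,0],[0,0,0],[0,0,0]],"roll":[0,0,0,0,0,0,0,0,0,0]}' 30
python3 - <<'E'
from h import *
to([.507,-.048,.063])
for n in("scene","top"):
    s=cams.snapshot(n)
    cv2.imwrite(f"pics/d_{n}.png",cv2.resize(s["color"][140:240,280:430][:,:,::-1],None,fx=5,fy=5,interpolation=cv2.INTER_CUBIC))
E
```

```text
time_s: 6.58
position: [0.5071, -0.0477, 0.0633]
eef_rot: [-1.183, 1.252, -1.249]
force: [-0.7, -0.6, -0.3]
gripper_width: 0.705
time_s: 7.42
position: [0.5086, -0.0491, 0.0651]
eef_rot: [-1.182, 1.248, -1.253]
force: [-1.7, -3.5, 6.4]
gripper_width: 0.104
7.42 [ 0.5086 -0.0491  0.0651] tool shift mm [-1.   2.1 -1.7] F [-1.7 -3.5  6.4] w 0.104 toolx ang -93.23 tool y [ 0.002 -0.002 -1.   ]
```

View pics/d_scene.png

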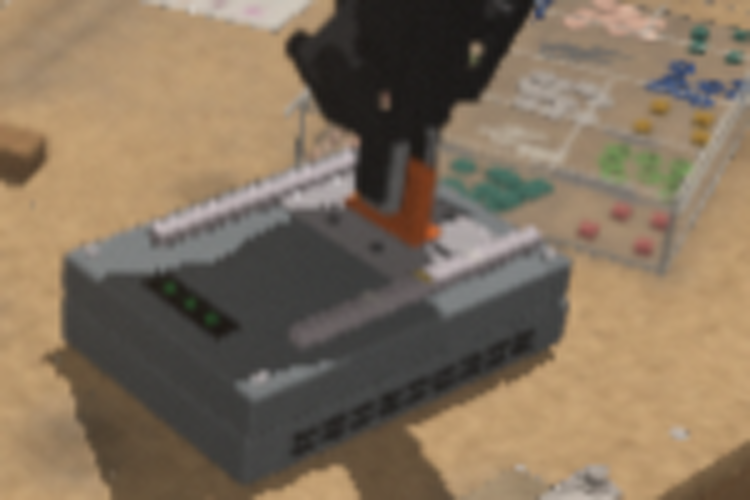

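The tab is pinched: opening 0.104, about 9 mm for the 10 mm tab, with the pads at (390,180). I'll slide it 25 mm along the tool's -x, then measure.

```bash
python3 -m crank '{"grip":[0,0,0,0,0,0,0,0,0,0,0,0],"slide":[[0,-1,0],[-2,0,0],[-3,0,0],[-3,0,0],[-3,0,0],[-3,0,0],[-3,0,0],[-3,0,0],[-3,0,0],[-2,0,0],[0,0,0],[0,0,0]],"roll":[0,0,0,0,0,0,0,0,0,0,0,0]}' 40
python3 - <<'E'
from h import *
to([.5086+.0017,-.0491+.030,.065])
for n in("scene","top"):
    s=cams.snapshot(n)
    cv2.imwrite(f"pics/e_{n}.png",cv2.resize(s["color"][150:230,310:410][:,:,::-1],None,fx=7,fy=7,interpolation=cv2.INTER_CUBIC))
E
```

```text
time_s: 8.52
position: [0.5101, -0.0249, 0.0652]
eef_rot: [-1.183, 1.247, -1.254]
force: [0.7, -9.4, -2.7]
gripper_width: 0.112
8.52 [ 0.5101 -0.0249  0.0652] tool shift mm [-5.8  0.2 -0.1] F [ 0.7 -9.4 -2.7] w 0.112 toolx ang -93.22 tool y [ 0.002 -0.003 -1.   ]
```

View pics/e_scene.png

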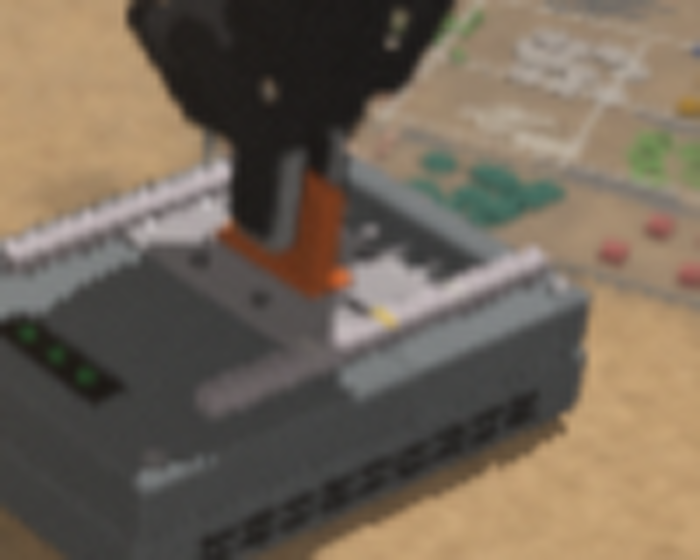

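The black gate line (350,300) nearly points at the yellow mark (385,318). Travel since the pinch is 24 mm, and the spring force suggests about 27 mm. I'll go 3 mm further and compare again.

```bash
python3 -m crank '{"grip":[0,0,0,0],"slide":[[-2,0,0],[-1.5,0,0],[0,0,0],[0,0,0]],"roll":[0,0,0,0]}'
python3 - <<'E'
from h import *
to([.5086+.0017,-.0491+.030,.065])
s=cams.snapshot("scene")
cv2.imwrite(f"pics/f_scene.png",cv2.resize(s["color"][180:206,348:380][:,:,::-1],None,fx=20,fy=20,interpolation=cv2.INTER_NEAREST))
# expected line and mark pixels at each gate value, extractor frame anchored on the measured yellow mark
p=(.5098,-.0055,-.055);c,sn=np.cos(p[2]),np.sin(p[2])
L=lambda x,y,z:(p[0]+c*x-sn*y,p[1]+sn*x+c*y,z)
off=lambda q:((w2px(s,[L(*q)])[0]-[348,180]+.5)*20).round(0)
print("mark",off((-.0465,-.015,.06)))
for g in(.022,.026,.03,.034): print(g,off((-.025,-.045+g,.0555)),off((-.04,-.045+g,.0555)))
im=s["color"];b,_=blobs(im[180:206,348:380],(20,110,100),(33,255,255),2)
for cc,st in b: print("yellow",(cc+.5)*20,st)
E
```

```text
time_s: 8.95
position: [0.5103, -0.0217, 0.0652]
eef_rot: [-1.183, 1.247, -1.254]
force: [0.6, -10.2, -2.1]
gripper_width: 0.11
8.95 [ 0.5103 -0.0217  0.0652] tool shift mm [-2.6  0.2 -0.2] F [  0.6 -10.2  -2.1] w 0.11 toolx ang -93.22 tool y [ 0.002 -0.003 -1.   ]
mark [332. 303.]
0.022 [238. 225.] [337. 288.]
0.026 [211. 236.] [310. 299.]
0.03 [184. 247.] [283. 310.]
0.034 [157. 258.] [256. 322.]
```

View pics/f_scene.png

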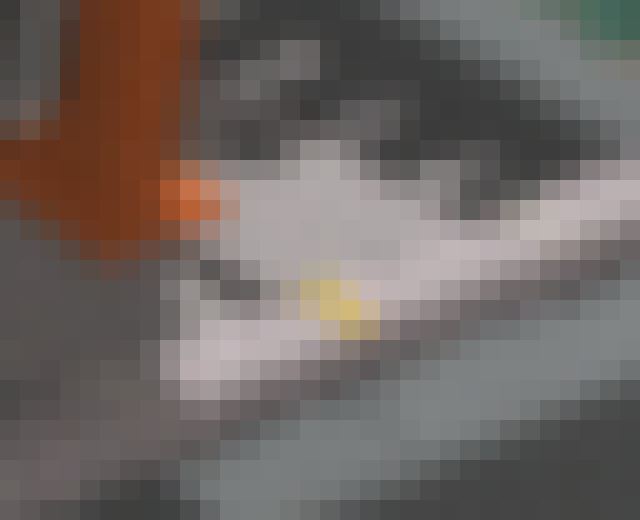

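The yellow mark is at (338,308) in this crop and the gate line at (225,280). That gives about 31 mm, and the spring force of 10.2 N also gives 31 mm. The camera-fitted tab position gives 29 mm. I'll hold here.

```bash
python3 -m crank '{"grip":[0,0,0,0,0,0,0,0,0,0,0,0,0,0,0,0,0,0,0,0],"slide":[[0,0,0],[0,0,0],[0,0,0],[0,0,0],[0,0,0],[0,0,0],[0,0,0],[0,0,0],[0,0,0],[0,0,0],[0,0,0],[0,0,0],[0,0,0],[0,0,0],[0,0,0],[0,0,0],[0,0,0],[0,0,0],[0,0,0],[0,0,0]],"roll":[0,0,0,0,0,0,0,0,0,0,0,0,0,0,0,0,0,0,0,0]}'; python3 -m crank '{"grip":[0,0,0,0,0,0,0,0,0,0],"slide":[[0,0,0],[0,0,0],[0,0,0],[0,0,0],[0,0,0],[0,0,0],[0,0,0],[0,0,0],[0,0,0],[0,0,0]],"roll":[0,0,0,0,0,0,0,0,0,0]}'
python3 - <<'E'
from h import *
to([.5103,-.0217,.065])
for n in("scene","top"):
    s=cams.snapshot(n)
    cv2.imwrite(f"pics/g_{n}.png",cv2.resize(s["color"][:,:,::-1],(800,600),interpolation=cv2.INTER_CUBIC))
E
```

```text
time_s: 10.67
position: [0.5103, -0.0217, 0.0652]
eef_rot: [-1.183, 1.248, -1.254]
force: [0.4, -10.1, -2.4]
gripper_width: 0.109
time_s: 11.5
position: [0.5103, -0.0218, 0.0652]
eef_rot: [-1.183, 1.248, -1.254]
force: [0.8, -9.8, -2.5]
gripper_width: 0.11
11.5 [ 0.5103 -0.0218  0.0652] tool shift mm [-0.1  0.2 -0. ] F [ 0.8 -9.8 -2.5] w 0.11 toolx ang -93.23 tool y [ 0.002 -0.003 -1.   ]
```

View pics/g_scene.png

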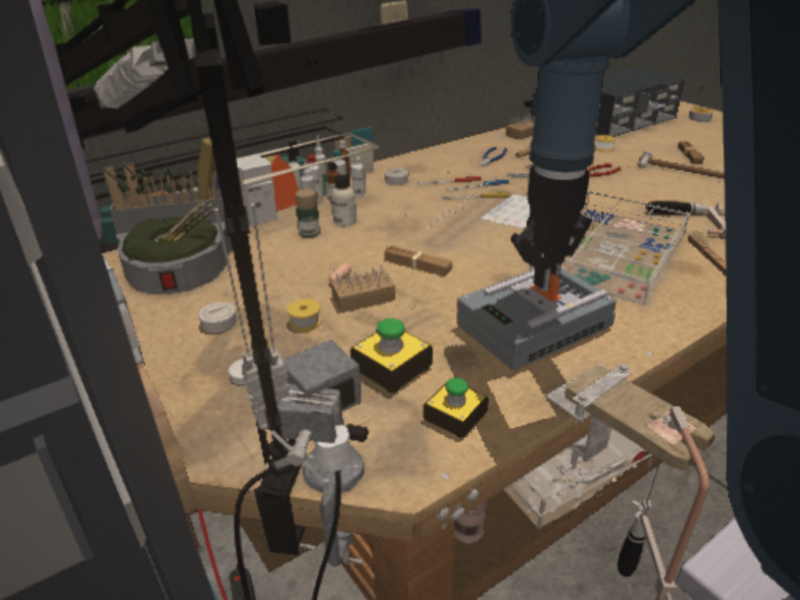

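The tab is held at (545,285), the plunger is up at (391,328), and the bystanders are where they were at the start. The gate has been still for over 2 s, so I'm handing in.

```bash
python3 -c "
from cell import finish_job
print(finish_job())"
```

```text
the job is handed in; nothing more can be done
None
```

I pressed the larger switch's plunger to its stop while the gate was shut. I then pinched the orange tab, slid the gate to half travel, held it still for about 2.5 s, and handed the job in at about 11.6 s, still holding the gate. No verdict was reported.

- **Plunger:** the force rose to 16 N with no further travel at a tip height of 61 mm, so it was at its stop. A later picture shows it sprung back up.
- **Gate at half:** the estimates disagree slightly but all lie within the 24–36 mm window. The line against the yellow mark gives about 31 mm, the spring force of about 10 N gives 29–31 mm, and the camera-fitted tab position gives about 29 mm. Finger travel since the pinch gives only 27 mm, because the start point shifted about 1.5 mm while the fingers closed on the tab.
- **Bystanders:** by eye, the final scene picture shows all four in their starting places. I did not measure them, and I did not view the final top picture.

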